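# Set the table feed to speed five and start it

### The job

On the mill's feed control console, push the pointer of the black selector round clockwise with a fingertip, counting the clicks, to the fifth white mark after the red off mark, without pinching it and without running on to the sixth. Take the finger away, then press the green start button fully in and let go of it. Do not press the red stop button, never press start before the selector sits on the fifth mark, and leave the loose tools where they stand.

Things in the scene. Friction and masses are not known exactly. Their poses are not given: they have to be found in the camera images.
- console: Fixed grey feed control box, 220 (x) x 280 (y) x 75 mm high; origin at the centre of its underside, x to its far side, y to its left. On its flat top: selector (axis at x +20, y +50), green button (x +55, y -95), red button (x -55, y -95 mm). Flat marks ring the selector at 75 mm on a blue disc: a wide red one (off) 105 degrees left of x, then seven narrow white ones clockwise, 30 degrees apart.
- selector (a joint): Angle of the black selector, rad, clockwise from above. 0 = off (red mark, hard stop); click k at k*0.5236, so white mark five = 2.618; hard stop 3.665 (mark seven). A sprung detent: past half-way to the next click it snaps in there and stops. Leaving a click takes about 0.1 to 0.2 N m (2 to 5 N at the pointer). Starts at click off, one, two or three, at rest within 0.5 s.
- selector_hub (a point): Point on the selector's vertical axis, at the height of the console's top. The hub is a disc of 64 mm diameter and 13 mm height.
- selector_tip (a point): Middle of the pointer's outer end, at its upper edge: 60 mm from the axis, 45 mm above the console's top; hub to here is the way it points. The pointer is an upright black bar with a white line on top, 16 mm thick, from 60 mm before to 12 mm behind the axis; side faces 13 to 45 mm above the console's top. Fingers bearing on both side faces at once count as pinching.
- start_button_top (a point): Centre of the top face of the green start button, 34 mm in diameter; it is pressed straight down.
- start_button (a joint): Travel of the green start button, m: 0 out, 0.006 fully in. A spring of about 5 N at full travel pushes it back.
- stop_button_top (a point): Centre of the top face of the red stop button, 34 mm in diameter. Not to be pressed.
- stop_button (a joint): Travel of the red stop button, m: 0 out, 0.006 fully in.
- collet: Loose steel collet, 33 mm in diameter and 42 mm high, standing on the console's top near its front edge. Origin at the centre of its underside. To be left alone.
- chuck_key: Loose T-shaped steel chuck key lying flat on the bench left of the console, 100 mm long and 110 mm over its cross bar, 16 mm high. Origin under its middle. To be left alone.
- gauge: Loose dial indicator with a yellow face on a 50 x 45 x 40 mm grey foot, 144 mm high, on the bench right of the console. Origin at the centre of its underside. To be left alone.
- parallel: Loose steel bar, 100 x 20 x 30 mm high, lying on the bench right of the console. Origin at the centre of its underside. To be left alone.

How it is judged:
By the outcome, as a careful person would: the job done as asked, in the order asked, and still so for the second after the job is handed in, with the robot touching nothing.
It also fails if it takes over 56 s, if anything falls off the work surface, if the arm or the gripper's body presses on something with over 40 N, if the wrist force passes 120 N, or if a joint passes its speed limit or range.

### The arm

A 7-joint arm with a two-finger parallel gripper is mounted at the origin on the work surface. World frame = base frame: x ahead of the robot, y to its left, z up, the work surface at z = 0. Lengths are in m, angles in rad, forces in N, time in s.
With the tool pointing down it reaches from about 0.35 to 0.775 m from the base axis. Payload 3.1 kg.
Tool frame: the origin (TCP) lies at the very end of the fingers, on their centre line; the grasp point (between the pads) lies 19 mm behind it (manip.grip_point_offset is the distance from the TCP to the grasp point, in m); z points along the fingers, x is the direction in which the jaws open and shut, and the axes are right-handed (so a half turn about z gives the same grasp; the last joint's range is limited). The gripper opens to 85 mm and grips with 20 to 120 N. Pads are 22 mm wide; open, the fingers measure 114 mm over their backs; the gripper's body (76 mm by 85 mm) begins 54 mm behind the grasp point. The pads swing forward as they close: fully open they stand 13 mm farther back than shut.
Start: joints at [-1.15, 0.311, 0.014, 1.512, -0.004, 1.319, -0.027], TCP at [0.246, 0.492, 0.231] pointing down, gripper open.
Joint ranges: [-2.7, 2.7], [-0.3, 1.91], [-1.27, 1.3], [0.12, 2.57], [-1.44, 4.58], [0.2, 2.03], [-3.05, 3.05]. Speed limits (rad/s): [2.79, 2.79, 3.14, 3.14, 3.14, 3.14, 3.14].

### API

Orientations are given as a rotation vector (axis times angle).
In Python, from bench import manip gives the robot as it stands.
- The arm moves only by the shell command python3 -m crank 'ROWS'. ROWS is JSON, a list that holds one entry, the list of rows, each a list of 5 numbers: the opening in per cent of the stroke, from 0 (shut) to 100 (fully open), then the shift along the tool's x, y, z in cm, then the turn about the tool's z in degrees. A call has 1 to 12 rows; each row shifts and turns the pose as measured when the row begins, along the tool's axes as they then stand; what a row does not reach is not made up. A row lasts 1/12 s, in which the tool goes at most 41.7 mm and 7.16 degrees, less where a joint would pass 70% of its speed; a pose out of reach is approached as far as the arm can. A call with a gripper value outside its range is refused whole. The fingers move at their own pace and stop on an object; the grip force is fixed at half the most. Time passes only in rows, so rows that do not move let the fingers close. It gives the time, the measured TCP pose, the force and the opening at its end, in the units of the state.
- manip.sense(): the state, without advancing time (a new reading comes with each control period).
- manip.capture(name): name is "scene" or "top" or "wrist"; returns the picture (400x640x3 uint8, red, green, blue); there is no depth.
- manip.camera_info(name): a dict with "mtx" (3x3 intrinsics, pixels), "rvec" (rotation vector, rad) and "tvec" (3), from world to camera coordinates, as OpenCV has them; the wrist camera has in their place "hand_eye" (4x4, takes a point from camera to tool coordinates, whose origin is the TCP and whose axes are the tool frame's). Camera axes: x right, y down, z forward; pixel columns grow to the right and rows downward; lengths in m; the calibration is good to about 2 mm. A picture is of the moment at which its call begins: read the wrist's pose just before it. camera_info takes no time and is no camera call.
- manip.finish_job(): hands the job in, once; it reports no verdict.
The state is a dict: "time": time; "qpos": joint angles; "qd": joint speeds; "joint_efforts": joint torques, N m; "position": TCP position; "eef_rot": TCP orientation; "wrist_force": force on the tool from outside, world axes, zero at the start; "ft_torque": the same for the moment, N m; "width": finger opening in m.
Only numpy, scipy, OpenCV 4.12 (cv2) and the standard library are available. Lean on these libraries where they do the work, as an engineer would, in place of code of your own. Each camera call takes 0.05 s, during which the arm holds its last target.

## Working session

There is one attempt and no reset: what is moved stays moved. The work goes in short steps, Python scripts to look and compute and a shell command to move; the robot and the scene stay as the last step left them, time stands still between calls to the robot, and variables do not carry over. Pictures are saved under pics/ and viewed, and the job is handed in when it is done.

```bash
mkdir -p pics
cat > h.py <<'E'
import numpy as np, cv2
from bench import manip
def ci(n):
    c=manip.camera_info(n); return c
def save(n,f):
    im=manip.capture(n); cv2.imwrite('pics/'+f+'.png',cv2.cvtColor(im,cv2.COLOR_RGB2BGR)); np.save('pics/'+f+'.npy',im); return im
def ray(n,uv):
    c=ci(n);K=np.array(c['mtx']);R=cv2.Rodrigues(np.array(c['rvec'],float))[0];t=np.array(c['tvec'],float).ravel()
    d=R.T@np.linalg.inv(K)@np.array([uv[0],uv[1],1.]); return -R.T@t,d
def onz(n,uv,z):
    o,d=ray(n,uv); return o+d*(z-o[2])/d[2]
def proj(n,p):
    c=ci(n);return cv2.projectPoints(np.array(p,float).reshape(-1,1,3),np.array(c['rvec'],float),np.array(c['tvec'],float),np.array(c['mtx'],float),None)[0].reshape(-1,2)
E
python3 - <<'E'
from h import *
s=manip.sense();print(s['time'],s['position'],s['eef_rot'],s['width'],s['wrist_force'])
save('top','top0');save('scene','scene0')
for n in('top','scene'):
    print(n,ray(n,(320,200)))
E
```

```text
0.0 [0.24523093 0.49152106 0.23026634] [ 2.67056659  1.65221241 -0.00289804] 0.08519497583095394 [ 1.46200955  0.11577964 -0.30253618]
top (array([0.45791367, 0.03473385, 0.8822689 ]), array([ 0.13735274, -0.02888781, -0.99017221]))
scene (array([1.15751576, 0.36780755, 0.71026696]), array([-0.64834598, -0.36832664, -0.66652218]))
```

View pics/top0.png

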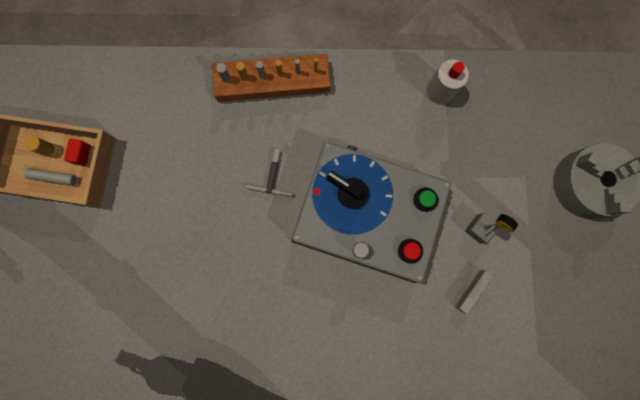

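View pics/scene0.png

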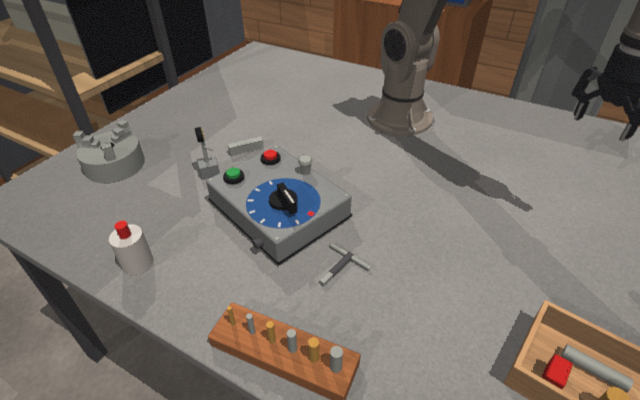

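The top view shows the blue disc centred near (353,194), the red mark at (317,192), the pointer's tip near (331,177), the green button at (427,199), the red button at (411,251) and the collet at (361,250). I'll measure these next.

Run:
```python
from h import *
def cents(im,lo,hi,roi,amin=4):
    hsv=cv2.cvtColor(im,cv2.COLOR_RGB2HSV);m=cv2.inRange(hsv,lo,hi)
    k=np.zeros_like(m);x0,y0,x1,y1=roi;k[y0:y1,x0:x1]=m[y0:y1,x0:x1]
    n,l,s,c=cv2.connectedComponentsWithStats(k)
    return [(c[i].round(2),s[i,4]) for i in range(1,n) if s[i,4]>=amin]
im=np.load('pics/top0.npy')
roi=(295,140,455,285)
print('white',W:=cents(im,(0,0,150),(179,70,255),(300,145,405,245)))
print('red',R:=cents(im,(0,150,90),(8,255,255),roi)); print('green',G:=cents(im,(45,120,60),(85,255,255),roi))
print('blue',B:=cents(im,(95,120,40),(125,255,255),roi,200))
for l,Z in(('w',W),('r',R),('g',G)):
    for c,a in Z: print(l,c,a,onz('top',c,.075).round(4),onz('top',c,.09).round(4))
big=cv2.resize(im[140:285,290:460],None,fx=4.5,fy=4,interpolation=cv2.INTER_CUBIC);cv2.imwrite('pics/top0z.png',big[:,:,::-1])
```

```text
white [(array([354., 158.]), np.int32(5)), (array([336. , 161.5]), np.int32(4)), (array([371.5, 164. ]), np.int32(4)), (array([384.5, 177.5]), np.int32(4)), (array([388.25, 195.25]), np.int32(4))]
red [(array([316.11, 191.42]), np.int32(19)), (array([411.69, 250.45]), np.int32(230))]
green [(array([427.16, 198.12]), np.int32(225))]
blue [(array([352.89, 195.75]), np.int32(3820))]
w [354. 158.] 5 [ 0.6582 -0.0596  0.075 ] [ 0.6545 -0.0579  0.09  ]
w [336.  161.5] 4 [ 0.6506 -0.0221  0.075 ] [ 0.647  -0.0211  0.09  ]
w [371.5 164. ] 4 [ 0.6457 -0.0959  0.075 ] [ 0.6422 -0.0935  0.09  ]
w [384.5 177.5] 4 [ 0.6173 -0.1224  0.075 ] [ 0.6143 -0.1195  0.09  ]
w [388.25 195.25] 4 [ 0.5802 -0.1294  0.075 ] [ 0.5779 -0.1263  0.09  ]
r [316.11 191.42] 19 [0.5876 0.0191 0.075 ] [0.5852 0.0194 0.09  ]
r [411.69 250.45] 230 [ 0.4673 -0.1744  0.075 ] [ 0.4671 -0.1706  0.09  ]
g [427.16 198.12] 225 [ 0.5744 -0.2098  0.075 ] [ 0.5723 -0.2052  0.09  ]
```

View pics/top0z.png

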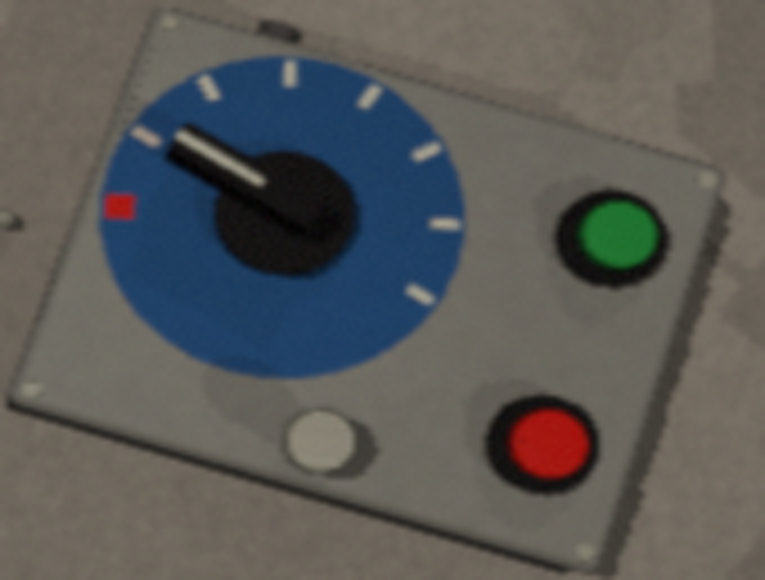

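The pointer looks to be at white mark one: the marks run red, 1 under the tip, then 2 to 7 clockwise. I'll fit the dial and the pose.

Run:
```python
from h import *
from scipy.optimize import least_squares
px={0:(316.11,191.42),2:(336,161.5),3:(354,158),4:(371.5,164),5:(384.5,177.5),6:(388.25,195.25)}
# refine white marks: weighted centroid of brightness vs blue
im=np.load('pics/top0.npy').astype(float)
g=im[:,:,0]
for k in px:
    if k==0: continue
    u,v=px[k];u0,v0=int(round(u)),int(round(v))
    p=g[v0-5:v0+6,u0-5:u0+6]; w=np.clip(p-80,0,None); 
    vv,uu=np.mgrid[v0-5:v0+6,u0-5:u0+6]; px[k]=((w*uu).sum()/w.sum(),(w*vv).sum()/w.sum())
P={k:onz('top',px[k],.075)[:2] for k in px}
def f(x): return np.concatenate([P[k]-x[:2]-.075*np.array([np.cos(x[2]+np.radians(105-30*k)),np.sin(x[2]+np.radians(105-30*k))]) for k in P])
r=least_squares(f,[.585,-.055,-.26]);x=r.x;print('hub',x[:2].round(4),'yaw',np.degrees(x[2]),'res mm',(r.fun.reshape(-1,2)*1e3).round(1).tolist())
c,s=np.cos(x[2]),np.sin(x[2]);R=np.array([[c,-s],[s,c]])
o=x[:2]-R@[.02,.05]
gb=o+R@[.055,-.095];rb=o+R@[-.055,-.095];print('green',gb,'red',rb,'origin',o)
for z in(.075,.085,.09,.095,.10): print(z,onz('top',(427.16,198.12),z).round(4),onz('top',(411.69,250.45),z).round(4))
for k in range(4):
    a=x[2]+np.radians(105-30*k);t=np.r_[x[:2]+.06*np.array([np.cos(a),np.sin(a)]),.12];print('tip',k,np.degrees(a).round(1),t.round(4),proj('top',t).round(1),proj('scene',t).round(1))
print(proj('scene',np.r_[gb,.09]),proj('scene',np.r_[x[:2],.088]))
im=np.load('pics/scene0.npy');cv2.imwrite('pics/scene0z.png',cv2.resize(im[130:260,190:370],None,fx=4,fy=4,interpolation=cv2.INTER_CUBIC)[:,:,::-1])
```

```text
hub [ 0.5845 -0.0559] yaw -18.026370194233387 res mm [[-0.8, 0.2], [0.4, 0.9], [0.7, 0.3], [0.7, -1.1], [-0.2, -0.5], [-0.8, 0.3]]
green [ 0.57290282 -0.20462522] red [ 0.46830225 -0.17058521] origin [ 0.55000073 -0.09726837]
0.075 [ 0.5744 -0.2098  0.075 ] [ 0.4673 -0.1744  0.075 ]
0.085 [ 0.573  -0.2068  0.085 ] [ 0.4672 -0.1719  0.085 ]
0.09 [ 0.5723 -0.2052  0.09  ] [ 0.4671 -0.1706  0.09  ]
0.095 [ 0.5715 -0.2037  0.095 ] [ 0.4671 -0.1693  0.095 ]
0.1 [ 0.5708 -0.2022  0.1   ] [ 0.467 -0.168  0.1  ]
tip 0 87.0 [0.5877 0.004  0.12  ] [[324.4 187.8]] [[303.5 195.4]]
tip 1 57.0 [ 0.6172 -0.0056  0.12  ] [[329.2 172.8]] [[292.3 202.1]]
tip 2 27.0 [ 0.638  -0.0287  0.12  ] [[341.  162.5]] [[277.5 204.3]]
tip 3 -3.0 [ 0.6444 -0.0591  0.12  ] [[356.4 159.3]] [[263.7 201.3]]
[[231.98247365 173.13971304]] [[281.66897054 196.75916039]]
```

View pics/scene0z.png

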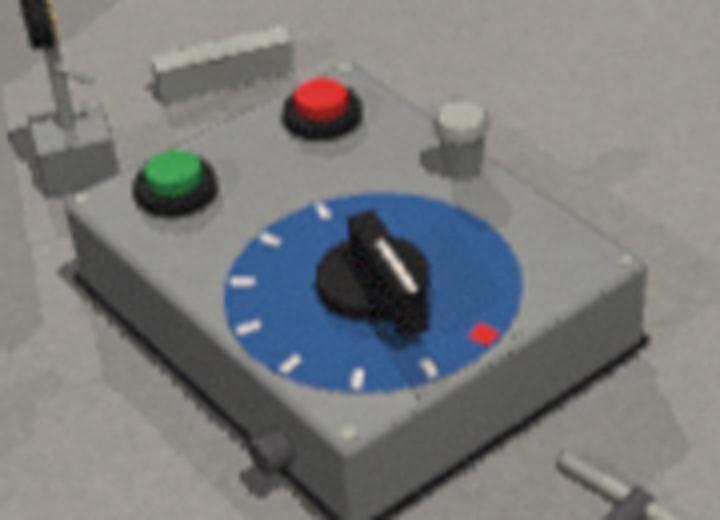

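The pointer is at click one. The predicted tip for click 1 is (329,173) in the top view and (292,202) in the scene view, and it is seen at about (330,175) and (292,204). The fit residuals are about 1 mm. Next I'll work out the approach.

```bash
cat >> h.py <<'E'
H=np.array([.5845,-.0559]);YAW=np.radians(-18.03);GB=np.array([.5727,-.2048])
def R():return cv2.Rodrigues(np.array(manip.sense()['eef_rot'],float))[0]
def delta(w):
    s=manip.sense();return (R().T@(np.array(w)-np.array(s['position']))*100)
def yaw():
    r=R();return np.degrees(np.arctan2(r[1,0],r[0,0]))
def dp(click,rad=.045,off=.019,z=.097):
    # finger pose for pointer at 'click': tool x along pointer
    a=YAW+np.radians(105-30*click);x=np.array([np.cos(a),np.sin(a)]);y=np.array([np.sin(a),-np.cos(a)])
    return np.r_[H+rad*x-off*y,z],np.degrees(a)
def rep(click=None,off=.019,z=.097):
    s=manip.sense();p=np.array(s['position']);r=R()
    print('t',s['time'],'pos',p.round(4),'yaw',yaw().round(2),'tz',r[:,2].round(3),'F',np.round(s['wrist_force'],2),'M',np.round(s['ft_torque'],2),'w',round(s['width'],4),'q7',round(s['qpos'][6],2))
    v=p[:2]-H;a=np.degrees(np.arctan2(v[1],v[0]));rr=np.hypot(*v)
    # pointer angle implied by contact at offset off (19 mm)
    th=a+np.degrees(np.arcsin(min(1,-0+.0) )) if 0 else a-np.degrees(np.arcsin(.019/rr))
    print('r',rr.round(4),'driven click if touching', ((np.degrees(YAW)+105-th)/30).round(2))
    if click is not None:
        w,ya=dp(click,off=off,z=z);print('to',w.round(4),'delta cm',delta(w).round(2),'turn',round(yaw()-ya,2))
E
python3 -c "
from h import *
rep(1,off=.034,z=.2)"
```

```text
t 0.1 pos [0.2453 0.4916 0.2303] yaw 63.49 tz [-0.001 -0.002 -1.   ] F [-0.12 -0.89 -0.41] M [-0.02 -0.03 -0.02] w 0.0852 q7 -0.03
r 0.6441 driven click if touching -1.1
to [5.805e-01 4.000e-04 2.000e-01] delta cm [-28.98  51.93   3.1 ] turn 6.52
```

```bash
python3 -m crank '[[[0,-1.9,3.5,0.2,0],[0,-1.9,3.5,0.2,0],[0,-1.9,3.5,0.2,0],[0,-1.9,3.5,0.2,0],[0,-1.9,3.5,0.2,0],[0,-1.9,3.5,0.2,0],[0,-1.9,3.5,0.2,0],[0,-1.9,3.5,0.2,0],[0,-1.9,3.5,0.2,0],[0,-1.9,3.5,0.2,0],[0,-1.9,3.5,0.2,0],[0,0,0,0,0]]]'; python3 -c "
from h import *
rep(1,off=.034,z=.2)"
```

```text
time: 1.1
position: [0.5021, 0.12, 0.199]
eef_rot: [2.659, 1.673, -0.02]
wrist_force: [0.9, -1.8, -0.4]
width: -0.0
t 1.1 pos [0.5021 0.12   0.199 ] yaw 64.34 tz [-0.011 -0.007 -1.   ] F [ 0.86 -1.8  -0.38] M [-0.15 -0.02 -0.04] w -0.0 q7 0.93
r 0.1942 driven click if touching -0.75
to [5.805e-01 4.000e-04 2.000e-01] delta cm [-7.39 12.25 -0.1 ] turn 7.37
```

```bash
python3 -m crank '[[[0,-2,3.3,0,2],[0,-2,3.3,0,2],[0,-2,3.3,0,2],[0,-1,1.7,0,1],[0,0,0,0,0],[0,0,0,0,0]]]'; python3 -c "
from h import *
rep(1,off=.034,z=.098)"
```

```text
time: 1.6
position: [0.5669, 0.0041, 0.1945]
eef_rot: [-2.763, -1.492, 0.032]
wrist_force: [0.6, 1.0, 0.3]
width: -0.0001
t 1.6 pos [0.5669 0.0041 0.1945] yaw 56.74 tz [-0.019 -0.008 -1.   ] F [0.55 1.   0.31] M [0.07 0.02 0.04] w -0.0001 q7 1.07
r 0.0625 driven click if touching -0.06
to [5.805e-01 4.000e-04 9.800e-02] delta cm [0.6  1.45 9.63] turn -0.23
```

```bash
python3 -m crank '[[[0,0.5,1,2.5,0],[0,0.2,0.2,2.5,0],[0,0,0,2.5,0],[0,0,0,1.5,0],[0,0,0,0,0],[0,0,0,0,0]]]'; python3 -c "
from h import *
rep(1,off=.030,z=.098)
save('top','top1');save('scene','scene1')
im=np.load('pics/top1.npy');cv2.imwrite('pics/top1z.png',cv2.resize(im[140:285,290:460],None,fx=4.5,fy=4)[:,:,::-1])
im=np.load('pics/scene1.npy');cv2.imwrite('pics/scene1z.png',cv2.resize(im[130:260,190:370],None,fx=4,fy=4,interpolation=cv2.INTER_CUBIC)[:,:,::-1])
"
```

```text
time: 2.1
position: [0.577, 0.0146, 0.1013]
eef_rot: [-2.746, -1.506, 0.028]
wrist_force: [0.0, 0.1, 0.8]
width: -0.0002
t 2.1 pos [0.577  0.0146 0.1013] yaw 57.49 tz [-0.02 -0.   -1.  ] F [0.04 0.15 0.77] M [-0.03 -0.02 -0.  ] w -0.0002 q7 1.1
r 0.0709 driven click if touching 0.22
to [ 0.5839 -0.0018  0.098 ] delta cm [-1.01  1.47  0.32] turn 0.52
```

View pics/scene1z.png

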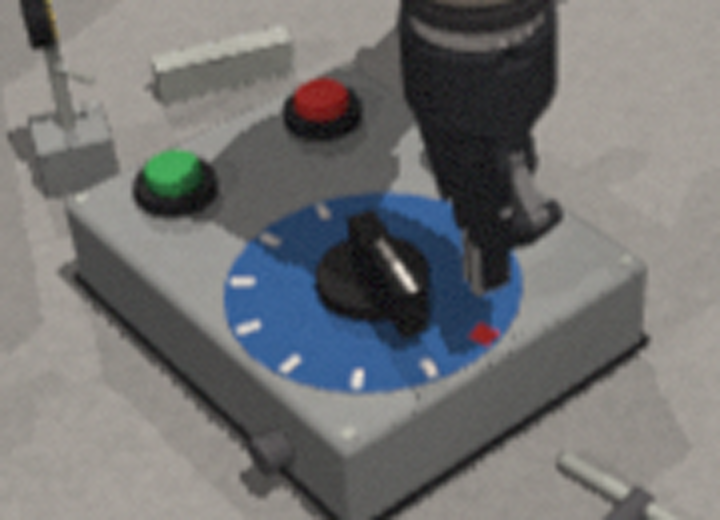

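View pics/top1z.png

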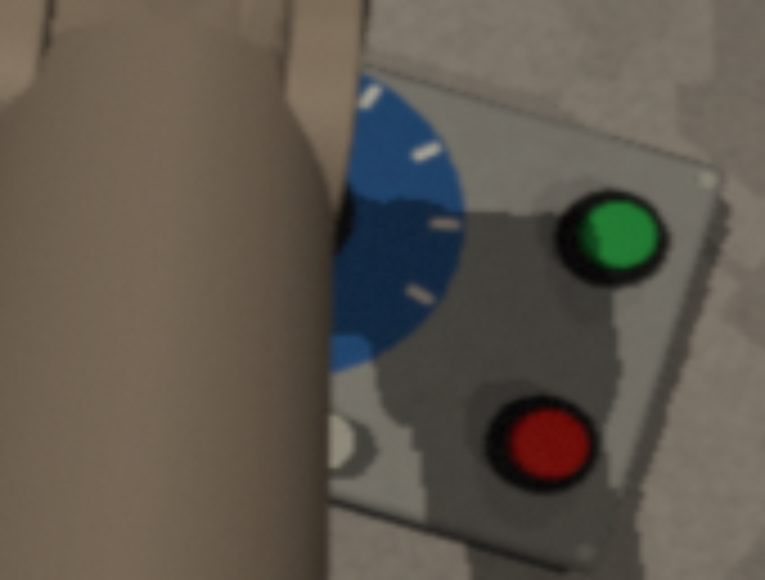

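The finger stands behind the pointer on the red-mark side, at about (487,285) in the zoomed scene view, and the pointer hasn't moved. I'll move to the right radius and close in.

```bash
python3 -m crank '[[[0,-0.6,0.5,0.2,0],[0,-0.5,0.5,0.2,0],[0,0,0.3,0,0],[0,0,0,0,0],[0,0,0,0,0]]]'; python3 -c "
from h import *
rep(1,off=.019,z=.098)"
```

```text
time: 2.62
position: [0.5868, -0.0036, 0.1032]
eef_rot: [-2.751, -1.509, 0.011]
wrist_force: [0.4, 0.4, -0.5]
width: 0.0001
t 2.6167 pos [ 0.5868 -0.0036  0.1032] yaw 57.51 tz [-0.008  0.    -1.   ] F [ 0.37  0.36 -0.5 ] M [ 0.02  0.05 -0.07] w 0.0001 q7 1.14
r 0.0523 driven click if touching 0.69
to [ 0.5931 -0.0078  0.098 ] delta cm [-0.01  0.76  0.52] turn 0.54
```

```bash
python3 -m crank '[[[0,0,0.4,0.1,0],[0,0,0.4,0.1,0],[0,0.2,0.5,0,6],[0,0.2,0.5,0,6],[0,0.2,0.5,0,6],[0,0,0,0,0],[0,0,0,0,0]]]'; python3 -c "
from h import *
rep(2)
save('scene','scene2')
im=np.load('pics/scene2.npy');cv2.imwrite('pics/scene2z.png',cv2.resize(im[130:260,190:370],None,fx=4,fy=4,interpolation=cv2.INTER_CUBIC)[:,:,::-1])
"
```

```text
time: 3.2
position: [0.6062, -0.0103, 0.1009]
eef_rot: [-2.95, -1.042, 0.025]
wrist_force: [0.1, 0.9, -0.3]
width: 0.0004
t 3.2 pos [ 0.6062 -0.0103  0.1009] yaw 38.91 tz [-0.019  0.006 -1.   ] F [ 0.11  0.94 -0.3 ] M [-0.09  0.02 -0.  ] w 0.0004 q7 0.87
r 0.0505 driven click if touching 1.48
to [ 0.616  -0.0186  0.097 ] delta cm [0.25 1.27 0.36] turn 11.94
```

View pics/scene2z.png

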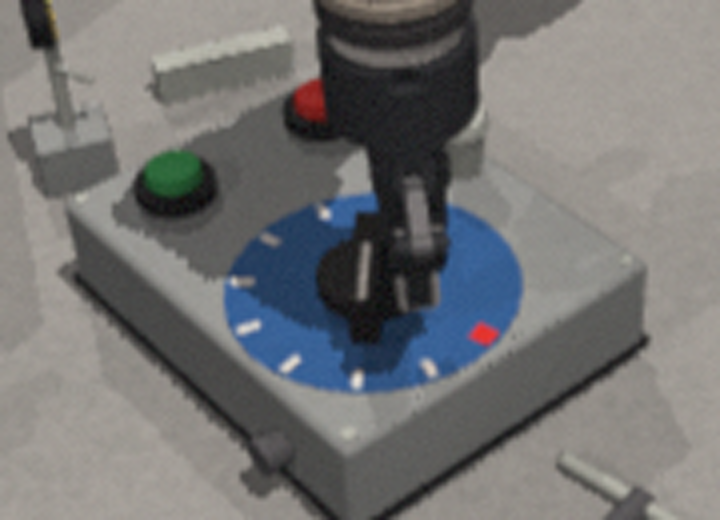

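The pointer snapped to mark two, its tip at (365,335) in line with mark 2 at (357,378), and there is no contact force. The model's threshold agrees at about 1.5. On to click three.

```bash
python3 -m crank '[[[0,0.2,0.5,0.1,6],[0,0.2,0.5,0.1,6],[0,0.2,0.5,0,6],[0,0.2,0.5,0,6],[0,0.2,0.5,0,6],[0,0,0,0,0],[0,0,0,0,0]]]'; python3 -c "
from h import *
rep(3)"
```

```text
time: 3.83
position: [0.6241, -0.0212, 0.098]
eef_rot: [-3.113, -0.238, 0.036]
wrist_force: [-2.6, 2.6, 1.8]
width: -0.0002
t 3.8333 pos [ 0.6241 -0.0212  0.098 ] yaw 8.74 tz [-0.025  0.018 -1.   ] F [-2.62  2.59  1.8 ] M [0.44 0.32 0.01] w -0.0002 q7 0.43
r 0.0526 driven click if touching 2.23
to [ 0.6304 -0.0393  0.097 ] delta cm [0.36 1.89 0.05] turn 11.77
```

```bash
python3 -m crank '[[[0,0.1,0.5,0,1],[0,0.1,0.5,0,1],[0,0.1,0.5,0,1],[0,0,0,0,0],[0,0,0,0,0]]]'; python3 -c "
from h import *
rep(3)
save('scene','scene3')
im=np.load('pics/scene3.npy');cv2.imwrite('pics/scene3z.png',cv2.resize(im[130:260,190:370],None,fx=4,fy=4,interpolation=cv2.INTER_CUBIC)[:,:,::-1])
"
```

```text
time: 4.25
position: [0.6297, -0.0365, 0.0979]
eef_rot: [-3.118, -0.164, 0.034]
wrist_force: [-0.4, 0.2, 0.4]
width: -0.0003
t 4.25 pos [ 0.6297 -0.0365  0.0979] yaw 6.03 tz [-0.023  0.018 -1.   ] F [-0.39  0.17  0.41] M [-0.03 -0.01  0.02] w -0.0003 q7 0.41
r 0.0492 driven click if touching 2.88
to [ 0.6304 -0.0393  0.097 ] delta cm [0.04 0.29 0.08] turn 9.06
```

View pics/scene3z.png

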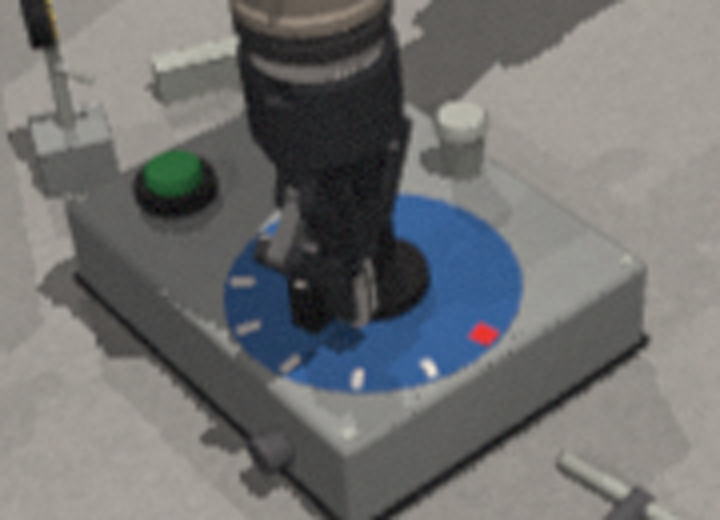

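Pointer at mark three, its end at about (308,322) against mark 3 at (290,363), with no force. On to four.

```bash
python3 -m crank '[[[0,0.2,0.5,0,6],[0,0.2,0.5,0,6],[0,0.2,0.5,0,6],[0,0.1,0.4,0,6],[0,0,0,0,0],[0,0,0,0,0]]]'; python3 -c "
from h import *
rep(4)
save('scene','scene4')
im=np.load('pics/scene4.npy');cv2.imwrite('pics/scene4z.png',cv2.resize(im[130:260,190:370],None,fx=4,fy=4,interpolation=cv2.INTER_CUBIC)[:,:,::-1])
"
```

```text
time: 4.8
position: [0.6355, -0.0474, 0.0975]
eef_rot: [-3.073, 0.504, 0.047]
wrist_force: [-0.7, 1.7, 1.7]
width: -0.0002
t 4.8 pos [ 0.6355 -0.0474  0.0975] yaw -18.6 tz [-0.025  0.032 -0.999] F [-0.66  1.71  1.69] M [ 0.41  0.05 -0.03] w -0.0002 q7 0.05
r 0.0517 driven click if touching 3.3
to [ 0.6326 -0.0645  0.097 ] delta cm [0.27 1.71 0.  ] turn 14.43
```

View pics/scene4z.png

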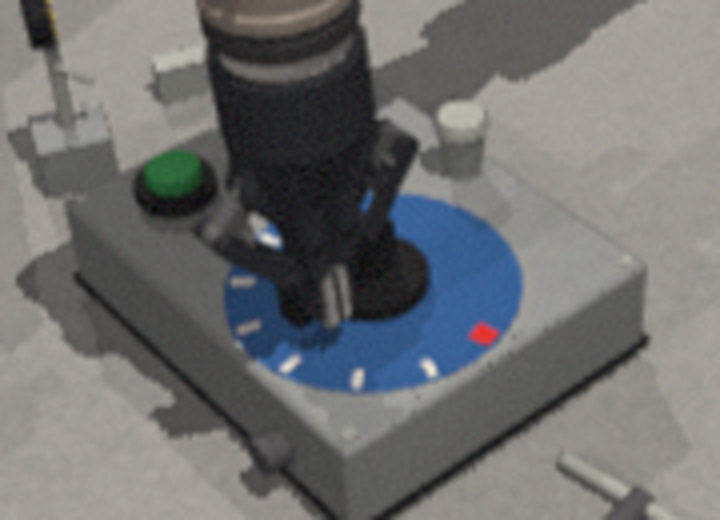

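Still in contact, driven to about 3.3. Push further.

```bash
python3 -m crank '[[[0,0.1,0.5,0,2],[0,0.1,0.5,0,2],[0,0,0.3,0,2],[0,0,0,0,0],[0,0,0,0,0]]]'; python3 -c "
from h import *
rep(4)
save('scene','scene5')
im=np.load('pics/scene5.npy');cv2.imwrite('pics/scene5z.png',cv2.resize(im[130:260,190:370],None,fx=4,fy=4,interpolation=cv2.INTER_CUBIC)[:,:,::-1])
"
```

```text
time: 5.27
position: [0.6328, -0.0635, 0.0973]
eef_rot: [-3.045, 0.673, 0.046]
wrist_force: [0.5, 1.8, -0.0]
width: -0.0003
t 5.2667 pos [ 0.6328 -0.0635  0.0973] yaw -24.92 tz [-0.024  0.029 -0.999] F [ 0.53  1.75 -0.  ] M [ 0.35 -0.06  0.03] w -0.0003 q7 -0.02
r 0.0489 driven click if touching 3.96
to [ 0.6326 -0.0645  0.097 ] delta cm [0.03 0.1  0.03] turn 8.11
```

View pics/scene5z.png

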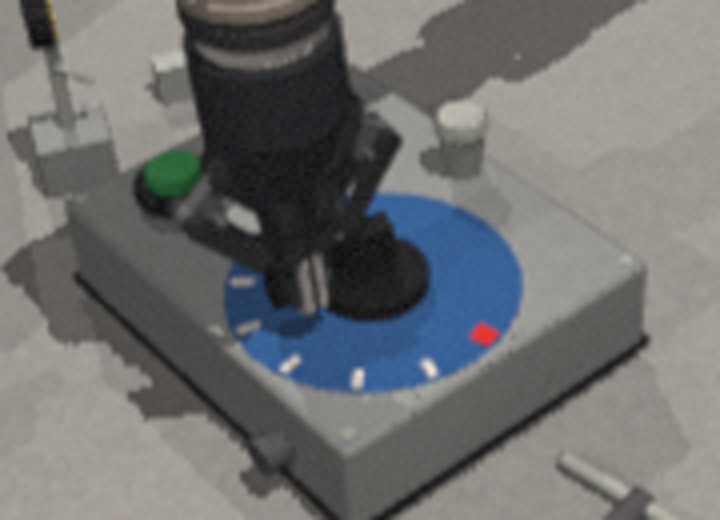

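Now at about 3.96 with very light contact, so the pointer is at four. For the last click I'll use small steps, staying well short of 5.5.

```bash
python3 -m crank '[[[0,0.2,0.3,0,5],[0,0.2,0.3,0,5],[0,0.1,0.3,0,5],[0,0,0,0,0],[0,0,0,0,0]]]'; python3 -c "
from h import *
rep(5)"
```

```text
time: 5.73
position: [0.6344, -0.0685, 0.0971]
eef_rot: [-2.924, 1.07, 0.051]
wrist_force: [1.3, 2.4, 1.0]
width: -0.0001
t 5.7333 pos [ 0.6344 -0.0685  0.0971] yaw -40.17 tz [-0.021  0.037 -0.999] F [1.26 2.4  0.95] M [ 0.38 -0.22 -0.04] w -0.0001 q7 -0.25
r 0.0515 driven click if touching 4.09
to [ 0.6218 -0.0874  0.097 ] delta cm [ 0.26  2.26 -0.04] turn 22.86
```

```bash
python3 -m crank '[[[0,0.1,0.5,0,1],[0,0.1,0.4,0,1],[0,0,0,0,0],[0,0,0,0,0]]]'; python3 -c "
from h import *
rep(5)"
```

```text
time: 6.07
position: [0.6317, -0.0735, 0.0971]
eef_rot: [-2.903, 1.111, 0.049]
wrist_force: [2.3, 2.7, 0.3]
width: -0.0001
t 6.0667 pos [ 0.6317 -0.0735  0.0971] yaw -41.86 tz [-0.018  0.042 -0.999] F [2.33 2.68 0.35] M [ 0.48 -0.43 -0.01] w -0.0001 q7 -0.26
r 0.0504 driven click if touching 4.32
to [ 0.6218 -0.0874  0.097 ] delta cm [ 0.19  1.7  -0.03] turn 21.17
```

```bash
python3 -m crank '[[[0,0,0.4,0,2],[0,0,0.3,0,2],[0,0,0,0,0],[0,0,0,0,0]]]'; python3 -c "
from h import *
rep(5)"
```

```text
time: 6.4
position: [0.6261, -0.0831, 0.097]
eef_rot: [-2.865, 1.223, 0.047]
wrist_force: [0.2, 0.0, -0.1]
width: -0.0001
t 6.4 pos [ 0.6261 -0.0831  0.097 ] yaw -46.21 tz [-0.018  0.036 -0.999] F [ 0.19  0.01 -0.14] M [-0.02  0.01 -0.02] w -0.0001 q7 -0.31
r 0.0497 driven click if touching 4.75
to [ 0.6218 -0.0874  0.097 ] delta cm [ 0.01  0.6  -0.  ] turn 16.82
```

The force dropped to zero at a driven angle of 4.75, so it has snapped into five. I'll back off, lift and check.

```bash
python3 -m crank '[[[0,0,-1,0,0],[0,0,-1.2,0,0],[0,0,-0.8,-2,0],[0,0,0,-3.5,0],[0,0,0,-3.5,0],[0,0,0,-2,0],[0,0,0,0,0],[0,0,0,0,0]]]'; python3 -c "
from h import *
rep()
save('scene','scene6')
im=np.load('pics/scene6.npy');cv2.imwrite('pics/scene6z.png',cv2.resize(im[130:260,190:370],None,fx=4,fy=4,interpolation=cv2.INTER_CUBIC)[:,:,::-1])
"
```

```text
time: 7.07
position: [0.6526, -0.0615, 0.208]
eef_rot: [-2.874, 1.219, 0.058]
wrist_force: [0.1, 0.2, -0.4]
width: -0.0002
t 7.0667 pos [ 0.6526 -0.0615  0.208 ] yaw -45.95 tz [-0.027  0.032 -0.999] F [ 0.13  0.19 -0.39] M [-0.05 -0.03 -0.  ] w -0.0002 q7 -0.41
r 0.0683 driven click if touching 3.59
```

View pics/scene6z.png

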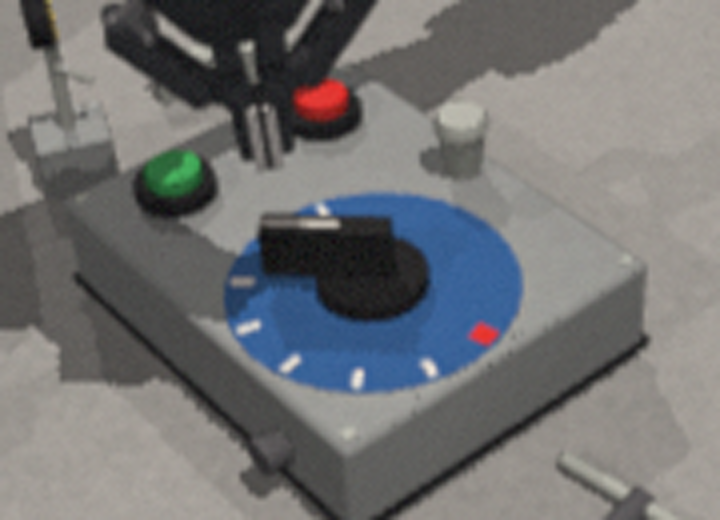

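```bash
python3 -c "
from h import *
for k in (4,5,6):
    a=YAW+np.radians(105-30*k);t=np.r_[H+.06*np.array([np.cos(a),np.sin(a)]),.12]
    b=np.r_[H+.075*np.array([np.cos(a),np.sin(a)]),.075]
    print(k,((proj('scene',t)[0]-[190,130])*4).round(0),((proj('scene',b)[0]-[190,130])*4).round(0))
rep();print(delta(np.r_[GB,.13]).round(2))
"
```

```text
4 [260. 257.] [243. 327.]
5 [254. 220.] [236. 281.]
6 [277. 186.] [264. 238.]
t 7.1167 pos [ 0.6528 -0.0614  0.208 ] yaw -45.94 tz [-0.026  0.032 -0.999] F [-0.04  0.57 -0.02] M [-0.06 -0.09  0.01] w 0.0002 q7 -0.41
r 0.0685 driven click if touching 3.59
[ 5.05 15.75  7.54]
```

The pointer end at (262,218) matches the click 5 prediction of (254,220); click 4 would be at (260,257) and click 6 at (277,186). Now to the green button.

```bash
python3 -m crank '[[[0,1.1,3.4,0.2,0],[0,1.1,3.4,0.2,0],[0,1.1,3.4,0.2,0],[0,1.1,3.4,0.2,0],[0,0.2,1.0,0,0],[0,0,0,0,0],[0,0,0,0,0]]]'; python3 -c "
from h import *
rep();print(delta(np.r_[GB,.13]).round(2))
"
```

```text
time: 7.7
position: [0.5761, -0.192, 0.1845]
eef_rot: [-2.879, 1.204, 0.085]
wrist_force: [1.0, -0.1, -0.5]
width: 0.0004
t 7.7 pos [ 0.5761 -0.192   0.1845] yaw -45.38 tz [-0.042  0.039 -0.998] F [ 1.01 -0.07 -0.47] M [-0.07 -0.04 -0.02] w 0.0004 q7 -0.16
r 0.1363 driven click if touching 6.28
[0.99 1.13 5.4 ]
```

```bash
python3 -m crank '[[[0,0.4,0.6,1,0],[0,0.4,0.5,1.5,0],[0,0.2,0.1,1.5,0],[0,0,0,1,0],[0,0,0,0,0],[0,0,0,0,0]]]'; python3 -c "
from h import *
rep();print(delta(np.r_[GB,.10]).round(2))
save('scene','scene7')
im=np.load('pics/scene7.npy');cv2.imwrite('pics/scene7z.png',cv2.resize(im[130:260,190:370],None,fx=4,fy=4,interpolation=cv2.INTER_CUBIC)[:,:,::-1])
"
```

```text
time: 8.2
position: [0.5771, -0.1957, 0.1262]
eef_rot: [-2.884, 1.179, 0.091]
wrist_force: [0.5, 0.7, 0.4]
width: -0.0003
t 8.2 pos [ 0.5771 -0.1957  0.1262] yaw -44.48 tz [-0.045  0.045 -0.998] F [0.51 0.67 0.43] M [-0.05 -0.09 -0.04] w -0.0003 q7 -0.11
r 0.14 driven click if touching 6.26
[0.49 0.96 2.59]
```

View pics/scene7z.png

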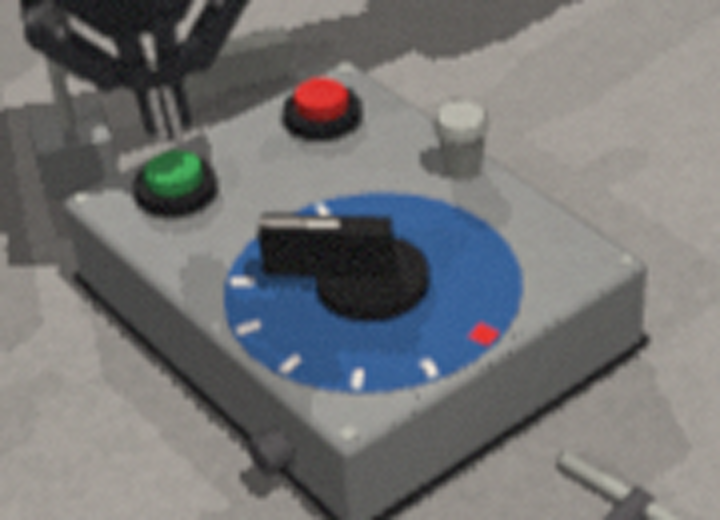

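```bash
python3 -m crank '[[[0,0.4,0.6,0,0],[0,0.3,0.5,0.3,0],[0,0.1,0.2,0.5,0],[0,0,0,0,0],[0,0,0,0,0]]]'; python3 -c "
from h import *
rep();print(delta(np.r_[GB,.10]).round(2), onz('top',(485,228),.04))
"
```

```text
time: 8.67
position: [0.5752, -0.2113, 0.1193]
eef_rot: [-2.886, 1.175, 0.084]
wrist_force: [0.3, -0.2, 0.2]
width: -0.0001
t 8.6667 pos [ 0.5752 -0.2113  0.1193] yaw -44.3 tz [-0.041  0.043 -0.998] F [ 0.3  -0.19  0.16] M [-0.06 -0.07  0.02] w -0.0001 q7 -0.08
r 0.1556 driven click if touching 6.25
[-0.52 -0.28  1.96] [ 0.51533563 -0.34257524  0.04      ]
```

```bash
python3 -m crank '[[[0,-0.3,-0.2,0.3,0],[0,-0.2,-0.1,0.5,0],[0,0,0,0.5,0],[0,0,0,0,0],[0,0,0,0,0]]]'; python3 -c "
from h import *
rep();print(delta(np.r_[GB,.09]).round(2))
"
```

```text
time: 9.08
position: [0.5731, -0.2044, 0.1058]
eef_rot: [-2.885, 1.175, 0.083]
wrist_force: [0.2, 0.7, 0.4]
width: -0.0
t 9.0833 pos [ 0.5731 -0.2044  0.1058] yaw -44.32 tz [-0.04   0.043 -0.998] F [0.24 0.66 0.36] M [-0.06 -0.1   0.03] w -0.0 q7 -0.08
r 0.1489 driven click if touching 6.29
[0.09 0.06 1.58]
```

The finger is centred over the green button. Now I'll press in small steps and watch the force.

```bash
python3 -m crank '[[[0,0,0,0.4,0],[0,0,0,0.4,0],[0,0,0,0.3,0],[0,0,0,0.3,0],[0,0,0,0,0]]]'; python3 -c "
from h import *
rep()"
```

```text
time: 9.5
position: [0.5735, -0.204, 0.092]
eef_rot: [-2.886, 1.174, 0.079]
wrist_force: [-0.6, 0.4, 3.9]
width: -0.0002
t 9.5 pos [ 0.5735 -0.204   0.092 ] yaw -44.27 tz [-0.037  0.042 -0.998] F [-0.64  0.37  3.89] M [0.12 0.23 0.05] w -0.0002 q7 -0.07
r 0.1485 driven click if touching 6.29
```

```bash
python3 -m crank '[[[0,0,0,0.3,0],[0,0,0,0.3,0],[0,0,0,0.3,0]]]'; python3 -c "
from h import *
rep()"
```

```text
time: 9.75
position: [0.5736, -0.2041, 0.0911]
eef_rot: [-2.883, 1.172, 0.076]
wrist_force: [-4.5, 2.0, 14.3]
width: 0.0002
t 9.75 pos [ 0.5736 -0.2041  0.0911] yaw -44.24 tz [-0.034  0.045 -0.998] F [-4.47  1.99 14.3 ] M [0.6  1.06 0.01] w 0.0002 q7 -0.07
r 0.1486 driven click if touching 6.28
```

```bash
python3 -m crank '[[[0,0,0,0.5,0],[0,0,0,0.5,0]]]'; python3 -c "
from h import *
rep()
save('scene','scene8');save('wrist','wrist8')
im=np.load('pics/scene8.npy');a=cv2.resize(im[140:200,200:290],None,fx=8,fy=8,interpolation=cv2.INTER_CUBIC)
im=np.load('pics/scene6.npy');cv2.imwrite('pics/s8.png',a[:,:,::-1]);b=cv2.resize(im[140:200,200:290],None,fx=8,fy=8,interpolation=cv2.INTER_CUBIC);cv2.imwrite('pics/s6.png',b[:,:,::-1])
"
```

```text
time: 9.92
position: [0.5737, -0.2042, 0.0908]
eef_rot: [-2.879, 1.17, 0.072]
wrist_force: [-8.1, 4.2, 24.9]
width: -0.0001
t 9.9167 pos [ 0.5737 -0.2042  0.0908] yaw -44.2 tz [-0.03   0.048 -0.998] F [-8.06  4.2  24.91] M [1.13 1.82 0.03] w -0.0001 q7 -0.06
r 0.1487 driven click if touching 6.28
```

View pics/s8.png

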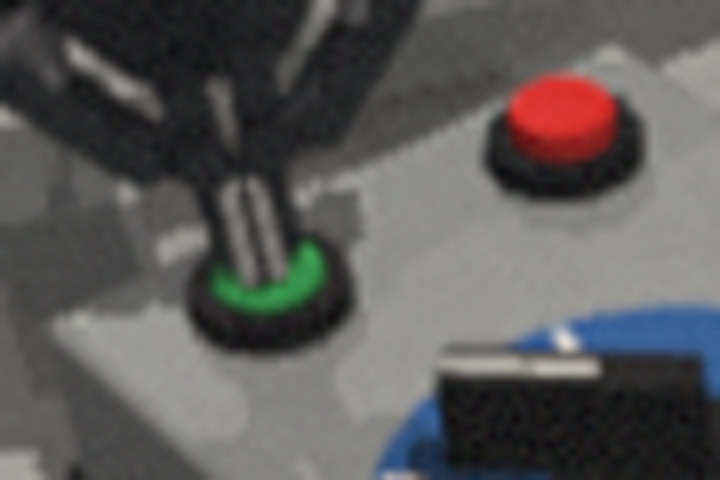

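View pics/s6.png

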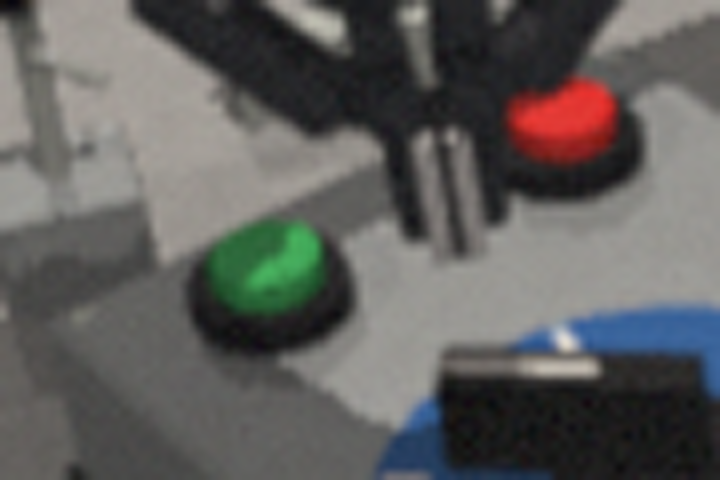

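View pics/wrist8.png

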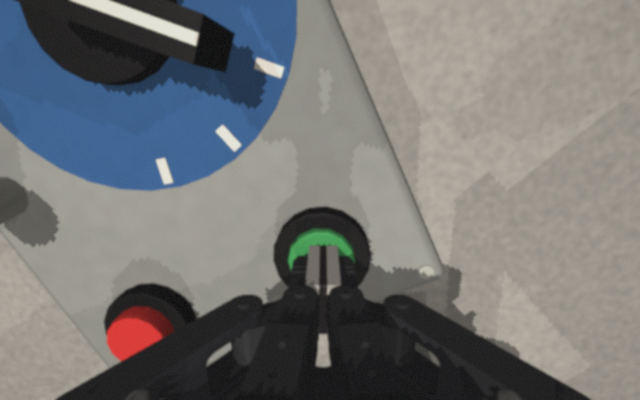

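The green cap is down level with its bezel under 25 N, with the position hard-stopped. The wrist view shows the pointer in line with the mark at (268,68), with exactly two marks beyond it, so that is mark five. Now I'll release.

```bash
python3 -m crank '[[[0,0,0,-0.8,0],[0,0,0,-1,0],[0,0,0,-2,0],[0,0,0,-3,0],[0,0,0,-3,0],[0,0,0,-3,0],[0,-2,0,-1,0],[0,0,0,0,0],[0,0,0,0,0],[0,0,0,0,0]]]'; python3 -c "
from h import *
rep()
save('scene','scene9');save('top','top9')
im=np.load('pics/scene9.npy');cv2.imwrite('pics/scene9z.png',cv2.resize(im[110:260,190:390],None,fx=4,fy=4,interpolation=cv2.INTER_CUBIC)[:,:,::-1])
im=np.load('pics/top9.npy');cv2.imwrite('pics/top9v.png',im[:,:,::-1])
"
```

```text
time: 10.85
position: [0.5631, -0.1977, 0.2372]
eef_rot: [-2.878, 1.173, 0.071]
wrist_force: [-0.3, 0.5, 0.3]
width: 0.0001
t 10.85 pos [ 0.5631 -0.1977  0.2372] yaw -44.34 tz [-0.03   0.048 -0.998] F [-0.31  0.49  0.34] M [-0.01 -0.01  0.01] w 0.0001 q7 -0.15
r 0.1434 driven click if touching 6.44
```

View pics/scene9z.png

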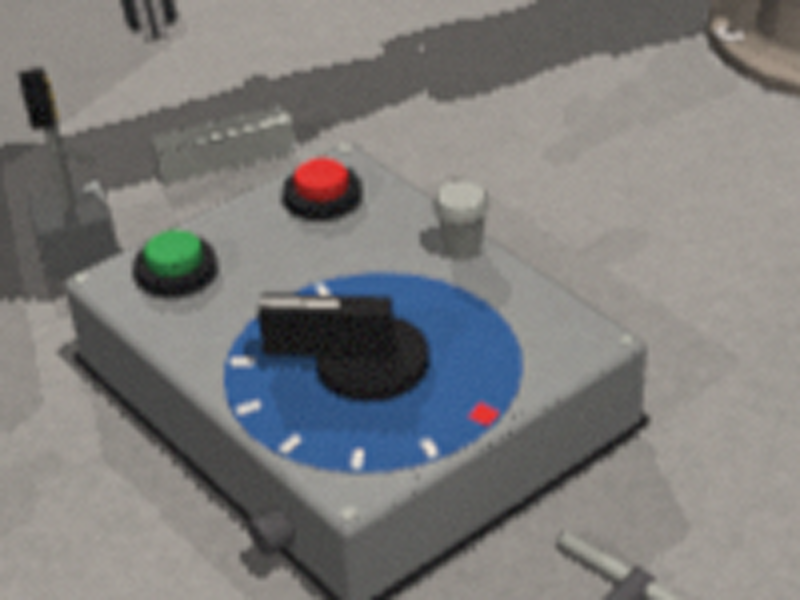

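View pics/top9v.png

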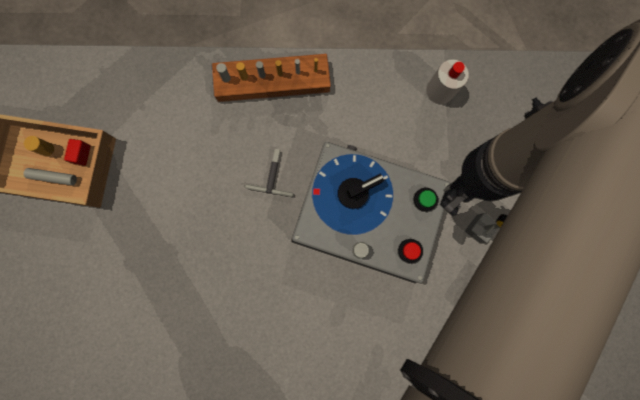

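The start button is back out and the robot is clear. In the top view the pointer is on the fifth mark at (385,178), with marks 6 and 7 beyond it at (388,195) and (382,213). The tools stand where they were.

```bash
python3 -c "
from bench import manip
print(manip.finish_job())"
```

```text
the job is handed in; nothing more can be done
None
```

The selector is on the fifth white mark, and the green start button was then pressed fully in and let go. I handed the job in at about 11 s of the 56 s allowed.

- **Selector:** It started at mark one. I pushed the pointer clockwise with the shut fingers on one face only, through marks two, three and four to five. At the last click the push force fell to zero, and I backed the finger away. Both the scene and top views then showed the pointer on mark five, with marks six and seven beyond it.
- **Start button:** I pressed it until it stopped moving, at 25 N along the press. The picture showed the green cap level with its bezel, and after release it was back out.
- **Left alone:** The red stop button was not touched. The collet, chuck key, gauge and parallel looked unmoved in the final scene view. The arm hid part of the right side in the top view, so for the gauge and parallel I rely on the scene view.

No check failed. The tool had tilted by up to about 3.5 degrees by the time of the press, so the press was slightly off vertical (about 9 N sideways).

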